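Shut the battery door of the watering timer

TASK

The batteries of the watering timer on the ledge have just been changed and its battery door still hangs open on its hinge. With the fingertips, fold the door over onto the battery bay, press it flat against its spring and push it home so that its free edge is tucked fully beneath the retaining lip, then take the hand away. Push the door, do not take it between the fingers, and leave the spray nozzle, flower pot, trowel and watering can where they are.

Things in the scene. Friction and masses are not known exactly. Their poses are not given: they have to be found in the camera images.
- timer: watering timer fixed to the ledge: grey plastic box, deck 80 mm up, over a black valve in copper pipe. Origin on the ledge under the middle of the battery bay; z up, +x from the door's hinge to the retaining lip (the way the door slides home), +y to the control panel. Box x -54..54, y -39..95 mm; pipes to y -100 and 146; dial at y 67 mm stands to 89 mm. Place and yaw differ each run
- door (a joint): door angle, rad: 0 = flat shut on the bay, 1.57 upright, to 2.5 leaning back away from the lip. Hinge axis along timer y at timer x -36 mm (plus slide), height 82.5 mm. Under 1 N at the free edge turns it and it stays where left, but a sprung leaf in the bay lifts it over the last 0.25 rad: 0.11 N m at flat, so press 4 N or more 30 mm from the hinge to hold it flat
- door_slide (a joint): how far the hinge pin has slid along its slots to the lip, m: 0 at the start, 0.009 = home at the stop. About 2 N of friction, both ways, at any door angle. At 0 the free edge of the flat door is 2 mm short of the lip. Slid on before the door is held flat, the edge ends on top of the lip, not under it, and must be pushed back
- door_panel (a point): middle of the door, a grey panel 4 mm thick, 62 mm wide (y): point at mid-thickness 36 mm from the hinge axis. x from hinge to free edge, z out of the outer face (up when shut). On the outer face a thumb rib 46 mm long (y), 4 mm thick, 5 mm high, its middle 46 mm from the hinge axis (x +10 mm): push on the rib's hinge side to slide the door home
- door_edge (a point): middle of the door's free edge at mid-thickness, 68 mm from the hinge axis; axes as door_panel
- lip (a point): middle of the lip's lower edge facing the door, at timer x 34 mm, height 86.5 mm: 2 mm above the top face of the flat door. The lip is a fixed overhang 54 mm wide (y), 4 mm thick (top at 90.5 mm), from x 34 to 52 mm, its wall at x 45 mm; the door slid home reaches 7 mm under it. Axes as the timer
- nozzle: bystander: steel spray nozzle with a squeeze lever lying on its side, about 130 x 130 x 30 mm; origin under its barrel, on the ledge
- pot: bystander: terracotta flower pot with soil and a wooden marker stake, 110 mm across the rim, 85 mm high (stake to 150 mm); origin under its middle
- trowel: bystander: plastic hand trowel lying flat, 250 mm long along its x, 75 mm wide, 28 mm high; origin under its middle
- can: bystander: small green plastic watering can, 130 mm across, 175 mm high, spout to +x (175 mm), handle to -x (105 mm); origin under its body
Mind the look-alikes: they are no part of the job. Of the things shaped like the timer, the grey one is meant.

How it is judged:
On the way, in this order (a step that is already met when the one before it is completed fails the run):
1. the door is folded over onto the battery bay (within 20 degrees of flat) (value of joint door below 0.35 rad), for 0.05 s.
2. the door's free edge is tucked beneath the lip (value of joint door below 0.07 rad and value of joint door_slide above 0.0065 m), for 0.2 s.
At the end, for the whole second after the job is handed in: The door lies shut (within 0.07 rad of flat), slid at least 6.5 of its 9 mm home, its free edge at least 4 mm in under the lip and below it, at rest with the hand away (all of step 2 and x of door_edge in the frame of lip above 0.004 m and z of door_edge in the frame of lip below -0.0005 m and velocity of joint door between -0.05 and 0.05 rad/s); the robot touches nothing.
It fails at once if the door was taken between the fingers (contact force between the fingers and timer above 0.5 N and z of the grasp point in the frame of door_panel between -0.012 and 0.005 m and x of the grasp point in the frame of door_panel between -0.034 and 0.038 m and y of the grasp point in the frame of door_panel between -0.038 and 0.038 m).
It fails at once if the spray nozzle was moved or picked up (distance of nozzle from where it was at the start of the episode above 0.02 m).
It fails at once if the flower pot was moved or picked up (distance of pot from where it was at the start of the episode above 0.02 m or angle between pot's own z axis and vertical above 0.3 rad).
It fails at once if the trowel was moved or picked up (distance of trowel from where it was at the start of the episode above 0.02 m).
It fails at once if the watering can was moved or picked up (distance of can from where it was at the start of the episode above 0.02 m or angle between can's own z axis and vertical above 0.3 rad).
It also fails if it takes over 45 s, if anything falls off the work surface, if the arm or the gripper's body presses on something with over 40 N, if the wrist force passes 120 N, or if a joint passes its speed limit or range.

ROBOT

A 7-joint arm with a two-finger parallel gripper is mounted at the origin on the work surface. World frame = base frame: x ahead of the robot, y to its left, z up, the work surface at z = 0. Lengths are in m, angles in rad, forces in N, time in s.
With the tool pointing down it reaches from about 0.4 to 0.85 m from the base axis. Payload 4.5 kg.
Tool frame: the origin (TCP) lies at the very end of the fingers, on their centre line; the grasp point (between the pads) lies 19 mm behind it (hold_point_z is the distance from the TCP to the grasp point, in m); x points along the fingers, y is the direction in which the jaws open and shut, and the axes are right-handed (so a half turn about x gives the same grasp; the last joint's range is limited). The gripper opens to 85 mm and grips with 20 to 120 N. Pads are 22 mm wide; open, the fingers measure 114 mm over their backs; the gripper's body (76 mm by 85 mm) begins 54 mm behind the grasp point. The pads swing forward as they close: fully open they stand 13 mm farther back than shut.
Start: joints at [1.382, 0.689, -0.195, 1.565, 0.157, 0.902, -0.215], TCP at [0.138, -0.61, 0.231] pointing down, gripper open.
Joint ranges: [-3.01, 3.01], [-0.46, 2.08], [-1.47, 1.51], [0.13, 2.56], [-1, 4.14], [0.04, 2.09], [-2.66, 2.66]. Speed limits (rad/s): [2.57, 2.57, 3.14, 3.14, 3.14, 3.14, 3.14].

INTERFACE

Orientations are given as a rotation vector (axis times angle).
In Python, from plant import sense, snapshot, get_calibration, finish_job, hold_point_z gives the robot as it stands. The module is installed in compiled form; this text tells all that it offers.
- The arm moves only by the tool drive_tool, never from a script. Its arguments are lists of equal length, an entry for each row: "slide": the shift along the world's x, y, z in m, a list of three; "angular": the turn, a rotation vector about the world's x, y, z in degrees, a list of three; "claw": the closure, from 0 (fully open) to 1 (shut). A call has 1 to 8 rows; each row is the pose to reach, as a shift and turn from the pose commanded when the call began; what a row does not reach only later rows make up. A row lasts 1/8 s, in which the tool goes at most 62.5 mm and 10.7 degrees, less where a joint would pass 70% of its speed; a pose out of reach is approached as far as the arm can. A call with a gripper value outside its range is refused whole. The fingers move at their own pace and stop on an object; the grip force is fixed at half the most. Time passes only in rows, so rows that repeat a pose let the fingers close. It gives the time, the measured TCP pose, the force and the opening at its end, in the units of the state.
- sense(): the state, without advancing time (a new reading comes with each control period).
- snapshot(name): name is "scene" or "top" or "wrist"; returns the picture (384x512x3 uint8, red, green, blue); there is no depth.
- get_calibration(name): a dict with "fx", "fy", "cx", "cy" (pixels), "distortion" ([k1, k2, p1, p2, k3] as OpenCV has them; the pictures are not rectified), "cam_to_world" (4x4, takes a point from camera to world coordinates); the wrist camera has in their place "hand_eye" (4x4, takes a point from camera to tool coordinates, whose origin is the TCP and whose axes are the tool frame's). Camera axes: x right, y up, looking along -z (the intrinsics and any distortion apply to the point x, -y, -z); pixel columns grow to the right and rows downward; lengths in m; the calibration is good to about 2 mm. A picture is of the moment at which its call begins: read the wrist's pose just before it. get_calibration takes no time and is no camera call.
- finish_job(): hands the job in, once; it reports no verdict.
The state is a dict: "time": time; "joint_positions": joint angles; "joint_vel": joint speeds; "effort": joint torques, N m; "tcp_pos": TCP position; "eef_rot": TCP orientation; "wrist_force": force on the tool from outside, world axes, zero at the start; "torque": the same for the moment, N m; "opening": finger opening in m.
Only numpy, scipy, OpenCV 4.12 (cv2) and the standard library are available. Lean on these libraries where they do the work, as an engineer would, in place of code of your own. Each camera call takes 0.05 s, during which the arm holds its last target. There are 200 camera calls.

## Working session

There is one attempt and no reset: what is moved stays moved. The work goes in short steps, Python scripts to look and compute and a tool call to move; the robot and the scene stay as the last step left them, time stands still between calls to the robot, and variables do not carry over. Pictures are saved under pics/ and viewed, about 8 in all and at most 12, crops included, and the job is handed in when it is done.

Besides the shell and the picture viewer there is one more tool, called after "Call:" as name(argument=value, ...), one argument or row to a line, values as JSON. drive_tool: Moves the arm, as the interface text tells. Its arguments: {"type":"object","properties":{"slide":{"type":"array"},"angular":{"type":"array"},"claw":{"type":"array"}},"required":["slide","angular","claw"]}

```bash
mkdir -p pics; python3 - <<'E'
from plant import *
import cv2,numpy as np
np.set_printoptions(precision=4,suppress=True)
for n in("scene","top"):
    im=snapshot(n);cv2.imwrite(f"pics/{n}0.png",im[:,:,::-1]);c=get_calibration(n);print(n,c)
a=cv2.imread("pics/scene0.png");b=cv2.imread("pics/top0.png")
s=sense();print(s);print(hold_point_z)
E
```

```text
scene {'fx': 492.0260540741463, 'fy': 492.0260540741463, 'cx': 252.7753817233063, 'cy': 186.59315610762167, 'distortion': array([-0.2006,  0.    ,  0.    ,  0.    ,  0.    ]), 'cam_to_world': array([[ 0.2178, -0.7227,  0.6559,  1.5096],
       [ 0.9758,  0.1487, -0.1602, -0.2582],
       [ 0.0183,  0.6749,  0.7377,  1.1409],
       [ 0.    ,  0.    ,  0.    ,  1.    ]])}
top {'fx': 446.36778987323106, 'fy': 446.36778987323106, 'cx': 250.92210462640594, 'cy': 196.85681958951156, 'distortion': array([-0.1645,  0.    ,  0.    ,  0.    ,  0.    ]), 'cam_to_world': array([[-0.0183,  0.9942, -0.1058,  0.4499],
       [-0.9998, -0.0175,  0.0077, -0.0026],
       [ 0.0058,  0.106 ,  0.9944,  1.3755],
       [ 0.    ,  0.    ,  0.    ,  1.    ]])}
{'time': 0.1, 'joint_positions': array([ 1.3818,  0.6899, -0.1945,  1.5663,  0.1573,  0.9025, -0.2151]), 'joint_vel': array([-0.0006, -0.0027, -0.0016, -0.0035, -0.0014,  0.0001, -0.0001]), 'effort': array([ -0.003 , -54.0608,  -1.2711, -15.8986,   0.0095,   0.0045,
         0.    ]), 'tcp_pos': array([ 0.1379, -0.609 ,  0.2306]), 'eef_rot': array([ 2.104 ,  0.2372, -2.1047]), 'wrist_force': array([-0.8332,  0.0512, -0.5909]), 'torque': array([0.027 , 0.0099, 0.0276]), 'opening': 0.08563562759142179}
0.0187
```

View pics/scene0.png

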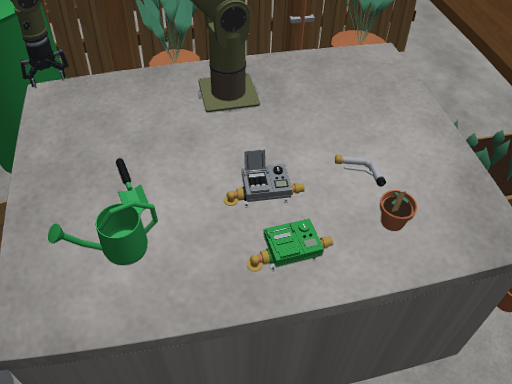

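View pics/top0.png

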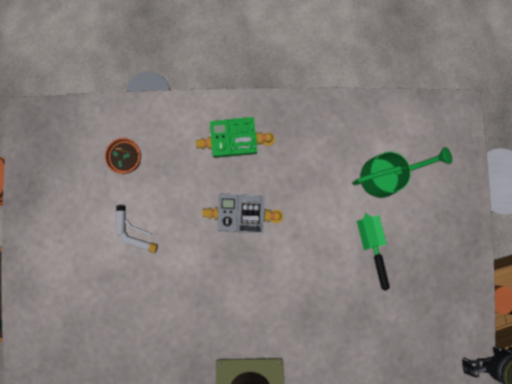

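Two timer shapes: grey one at scene (267,182)/top (240,212) with an open door; green one at scene (293,243)/top (233,138) with its door shut. The grey one is the one meant. I'll enlarge it to confirm.

```bash
python3 - <<'E'
import cv2,numpy as np
a=cv2.imread("pics/scene0.png")[140:215,215:315];b=cv2.imread("pics/top0.png")[180:245,195:295]
a=cv2.resize(a,None,fx=7,fy=7,interpolation=2)[:,:700];cv2.imwrite("pics/c1.png",a)
b=cv2.resize(b,None,fx=7,fy=7,interpolation=2);cv2.imwrite("pics/c2.png",b)
E
```

```text
(no output)
```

View pics/c1.png

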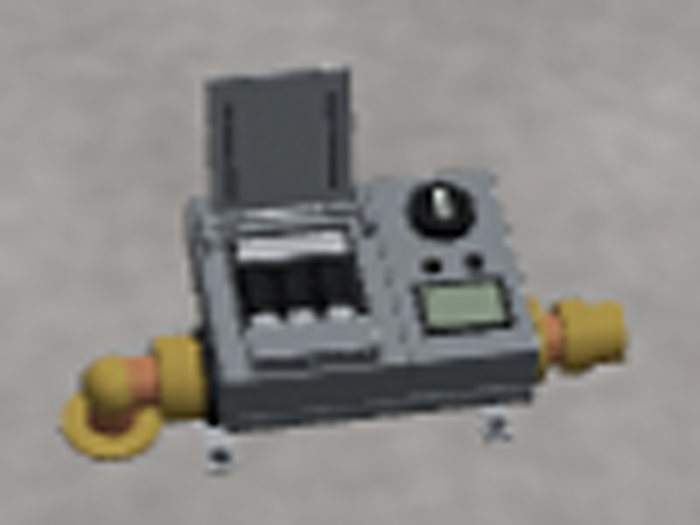

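View pics/c2.png

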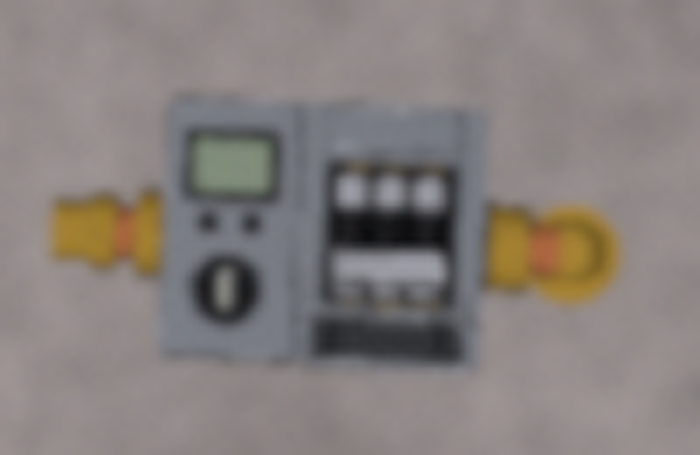

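```bash
cat > h.py <<'E'
import numpy as np,cv2
from plant import *
from scipy.spatial.transform import Rotation as R
np.set_printoptions(precision=4,suppress=True)
def proj(P,name,T=None):
    c=get_calibration(name); T=c["cam_to_world"] if T is None else T
    p=(np.atleast_2d(P)-T[:3,3])@T[:3,:3]*[1,-1,-1]
    K=np.array([[c["fx"],0,c["cx"]],[0,c["fy"],c["cy"]],[0,0,1.]])
    return cv2.projectPoints(p.reshape(-1,1,3),np.zeros(3),np.zeros(3),K,c["distortion"])[0][:,0]
def t2w(p,q):
    c,s=np.cos(q[2]),np.sin(q[2]); p=np.atleast_2d(p)
    return np.c_[q[0]+c*p[:,0]-s*p[:,1],q[1]+s*p[:,0]+c*p[:,1],p[:,2]]
E
python3 - <<'E'
from h import *
from scipy.optimize import least_squares
C=np.array([[54,95,80],[54,-39,80],[-54,95,80],[-54,-39,80]])/1e3
ut=(np.array([[172,97],[488,108],[163,355],[475,367]])+.5)/7-.5+[195,180]
us=(np.array([[537,348],[218,378],[490,172],[190,200]])+.5)/7-.5+[215,140]
ud=(np.array([[350,68],[208,80]])+.5)/7-.5+[215,140]
def f(q,w=(1,1)):
    return np.r_[w[0]*(proj(t2w(C,q),"top")-ut).ravel(),w[1]*(proj(t2w(C,q),"scene")-us).ravel()]
for w in((1,0),(0,1),(1,1)):
    r=least_squares(lambda q:f(q,w),[.4,0,0],x_scale=[.1,.1,.1]);print(w,r.x,f(r.x).round(1))
q=r.x
def d(a):
    a=a[0];P=[[-.036+.068*np.cos(a),y,.0825+.068*np.sin(a)] for y in(.031,-.031)]
    return (proj(t2w(P,q),"scene")-ud).ravel()
for a0 in(1.2,2.0):
    e=least_squares(d,[a0]);print(e.x,e.fun)
E
```

```text
(1, 0) [ 0.5407 -0.0106 -0.056 ] [-0.4 -0.1  0.3  0.1 -0.8 -0.   0.9  0.1  0.5  0.1  0.6  0.9 -0.4 -0.6
 -0.9 -0.1]
(0, 1) [ 0.5397 -0.0104 -0.0811] [ 0.  -0.6  0.7  0.7 -1.3 -0.5  0.3  0.7  0.2  0.5  0.1  0.4  0.1 -0.4
 -0.4 -0.6]
(1, 1) [ 0.5403 -0.0105 -0.0663] [-0.2 -0.3  0.4  0.3 -1.  -0.2  0.6  0.3  0.3  0.3  0.4  0.7 -0.2 -0.5
 -0.7 -0.3]
[1.8424] [ 0.0073 -0.0296 -0.55    0.1889]
[1.8424] [ 0.0073 -0.0296 -0.55    0.1889]
```

```bash
python3 - <<'E'
from h import *
s=sense();A=R.from_rotvec(s["eef_rot"]);print(A.as_matrix())
q=[.5403,-.0105,-.0663]
cy,sy=np.cos(q[2]),np.sin(q[2])
for sg in(1,-1):
    y=sg*np.array([-sy,cy,0]);x=np.array([0,0,-1.]);B=R.from_matrix(np.c_[x,y,np.cross(x,y)])
    print(sg,np.degrees((B*A.inv()).as_rotvec()))
print(t2w([[-.100,0,.125],[-.054,0,.148],[-.036,0,.0825],[-.003,0,.085],[.008,0,.08]],q))
print(get_calibration("wrist")["hand_eye"])
E
```

```text
[[-0.0005  0.221  -0.9753]
 [ 0.0017 -0.9753 -0.221 ]
 [-1.     -0.0017  0.0001]]
1 [  0.0222  -0.1414 163.4351]
-1 [ -0.0985  -0.0155 -16.5648]
[[ 0.4405 -0.0039  0.125 ]
 [ 0.4864 -0.0069  0.148 ]
 [ 0.5044 -0.0081  0.0825]
 [ 0.5373 -0.0103  0.085 ]
 [ 0.5483 -0.011   0.08  ]]
[[-0.0001  0.2585 -0.966  -0.1427]
 [ 1.      0.0001 -0.0001  0.0009]
 [ 0.     -0.966  -0.2585 -0.0658]
 [ 0.      0.      0.      1.    ]]
```

Call:
drive_tool(
  slide=[
    [0.035,0.05,0.01],
    [0.07,0.1,0.02],
    [0.105,0.15,0.02],
    [0.14,0.2,0.02],
    [0.175,0.25,0.02],
    [0.21,0.3,0.02],
    [0.225,0.35,0.02],
    [0.24,0.4,0.02],
  ],
  angular=[
    [0,0,-4],
    [0,0,-8],
    [0,0,-12],
    [0,0,-16.5],
    [0,0,-16.5],
    [0,0,-16.5],
    [0,0,-16.5],
    [0,0,-16.5],
  ],
  claw=[1,1,1,1,1,1,1,1],
)

```text
time: 1.1
tcp_pos: [0.3786, -0.2077, 0.2512]
eef_rot: [-2.188, 0.071, 2.189]
wrist_force: [1.7, -0.3, -0.1]
opening: 0.0003
```

Call:
drive_tool(
  slide=[
    [0.015,0.05,0],
    [0.03,0.1,0],
    [0.04,0.15,0],
    [0.05,0.205,0],
    [0.05,0.205,0],
    [0.05,0.205,0],
  ],
  angular=[
    [0,0,0],
    [0,0,0],
    [0,0,0],
    [0,0,0],
    [0,0,0],
    [0,0,0],
  ],
  claw=[1,1,1,1,1,1],
)

```text
time: 1.85
tcp_pos: [0.4277, -0.0049, 0.2511]
eef_rot: [-2.188, 0.072, 2.19]
wrist_force: [0.0, -0.7, 0.1]
opening: -0.0002
```

```bash
python3 - <<'E'
from h import *
s=sense();im=snapshot("wrist");print(s["tcp_pos"],R.from_rotvec(s["eef_rot"]).as_matrix(),s["wrist_force"])
c=get_calibration("wrist");print(c["fx"],c["distortion"])
A=np.eye(4);A[:3,:3]=R.from_rotvec(s["eef_rot"]).as_matrix();A[:3,3]=s["tcp_pos"];T=A@c["hand_eye"];np.save("T1.npy",T)
q=[.5403,-.0105,-.0663]
P=np.array([[54,95,80],[54,-39,80],[-54,95,80],[-54,-39,80],[34,27,90.5],[34,-27,90.5]]+[[-36+68*np.cos(1.84),y,82.5+68*np.sin(1.84)] for y in(31,-31)])/1e3
u=proj(t2w(P,q),"wrist",T);print(u)
im=np.ascontiguousarray(im[:,:,::-1]);im=cv2.resize(im,None,fx=1.5,fy=1.5)
for p in u: cv2.circle(im,tuple(int(v) for v in p*1.5),3,(0,0,255),1)
cv2.imwrite("pics/w1.png",im)
E
```

```text
[ 0.4277 -0.0049  0.2511] [[-0.0009 -0.0648 -0.9979]
 [-0.0007 -0.9979  0.0648]
 [-1.      0.0007  0.0009]] [ 0.0163 -0.6601  0.0674]
311.81135045360713 [-0.0551  0.      0.      0.      0.    ]
[[150.0084  -3.8932]
 [296.6642  -4.7985]
 [157.5602 115.9683]
 [293.5582 115.8005]
 [223.3497  15.2657]
 [284.091   15.3395]
 [212.939  117.9589]
 [293.4146 118.0546]]
```

View pics/w1.png

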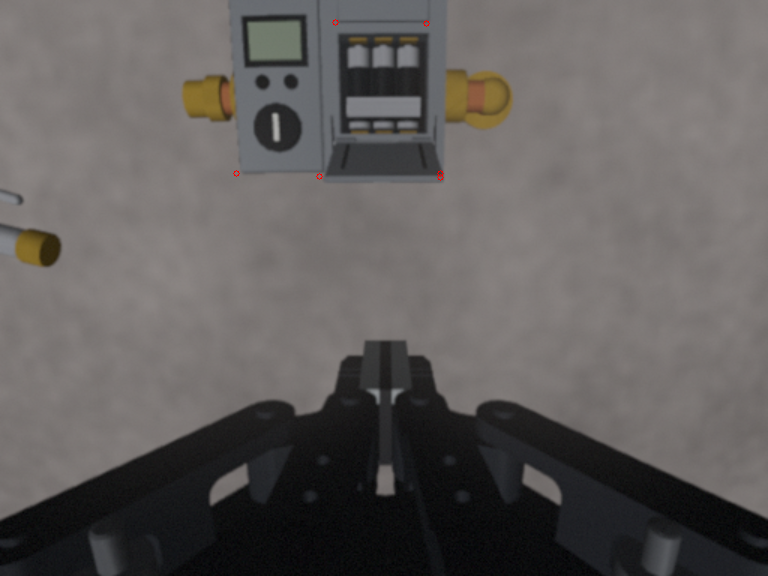

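The wrist view shows the projected pose (red dots) lying within about 2 mm of the grey timer. The lip edge is at row 22, the door's free edge at row 181, columns 325-442, so the door leans back about 1.88 rad. The closed fingertips are at (386,345). I'll go down behind the door and push it upright.

Call:
drive_tool(
  slide=[
    [0,0,-0.055],
    [0,0,-0.111],
    [0.02,-0.001,-0.111],
    [0.035,-0.002,-0.111],
    [0.045,-0.003,-0.111],
    [0.055,-0.004,-0.111],
    [0.063,-0.004,-0.111],
    [0.063,-0.004,-0.111],
  ],
  angular=[
    [0,0,0],
    [0,0,0],
    [0,0,0],
    [0,0,0],
    [0,0,0],
    [0,0,0],
    [0,0,0],
    [0,0,0],
  ],
  claw=[1,1,1,1,1,1,1,1],
)

```text
time: 2.9
tcp_pos: [0.4918, -0.0086, 0.1405]
eef_rot: [-2.189, 0.071, 2.187]
wrist_force: [0.8, 1.1, -0.4]
opening: 0.0002
```

Call:
drive_tool(
  slide=[
    [0.01,-0.001,-0.001],
    [0.02,-0.001,-0.003],
    [0.028,-0.002,-0.007],
    [0.0355,-0.002,-0.0115],
    [0.044,-0.003,-0.019],
    [0.048,-0.003,-0.024],
    [0.051,-0.003,-0.0285],
    [0.051,-0.003,-0.0285],
  ],
  angular=[
    [0,0,0],
    [0,0,0],
    [0,0,0],
    [0,0,0],
    [0,0,0],
    [0,0,0],
    [0,0,0],
    [0,0,0],
  ],
  claw=[1,1,1,1,1,1,1,1],
)

```text
time: 3.9
tcp_pos: [0.5418, -0.0115, 0.1114]
eef_rot: [-2.187, 0.071, 2.19]
wrist_force: [0.0, -0.1, -0.2]
opening: -0.0002
```

```bash
python3 - <<'E'
from h import *
s=sense();print(s["tcp_pos"],s["wrist_force"])
im=snapshot("scene")[120:220,200:320,::-1];w=snapshot("wrist")[:,:,::-1]
im=cv2.resize(im,None,fx=4,fy=4,interpolation=2);w=cv2.resize(w[:300],(320*1,300))
cv2.imwrite("pics/s2.png",np.hstack([im[:400],np.vstack([w,np.zeros((100,320,3),np.uint8)])]))
E
```

```text
[ 0.5418 -0.0115  0.1114] [ 0.0032 -0.0687 -0.1728]
```

View pics/s2.png

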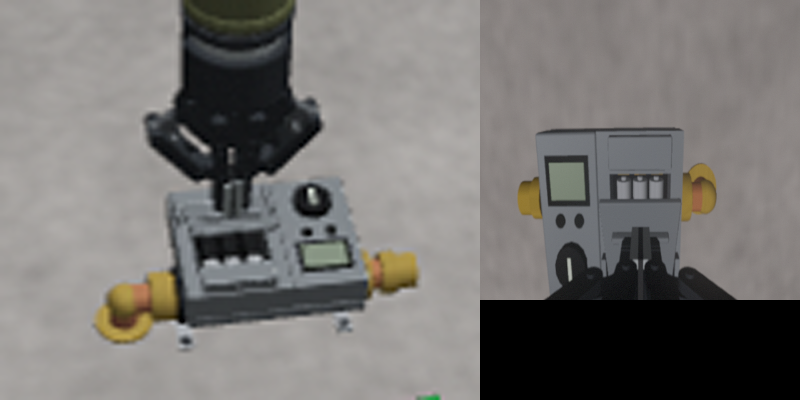

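```bash
python3 - <<'E'
from h import *
s=sense();c=get_calibration("wrist")
A=np.eye(4);A[:3,:3]=R.from_rotvec(s["eef_rot"]).as_matrix();A[:3,3]=s["tcp_pos"];T=A@c["hand_eye"]
q=[.5403,-.0125,-.0663]
for a in(.4,.5,.6,.7,.8):
    f=lambda r,n,y=0:[-.036+r*np.cos(a)-n*np.sin(a),y,.0825+r*np.sin(a)+n*np.cos(a)]
    print(a,proj(t2w([f(.068,.002),f(.048,.007,.023),f(.044,.007,.023)],q),"wrist",T).ravel())
print(proj(s["tcp_pos"]+np.array([[.011,0,0],[0,0,0]]),"wrist",T), proj(t2w([[.034,0,.0905],[.054,0,.08]],q),"wrist",T))
E
```

```text
0.4 [257.3877 197.131  211.911  233.9371 212.5983 239.3964]
0.5 [257.411  207.2592 211.0116 242.1705 211.8135 246.9809]
0.6 [257.431  219.0806 210.1962 251.1958 211.1079 255.2292]
0.7 [257.4469 232.4988 209.4856 260.8873 210.4984 264.0259]
0.8 [257.4579 247.3373 208.8988 271.0891 210.0005 273.2317]
[[253.6306 224.6778]
 [255.1243 245.3297]] [[257.3106 171.9613]
 [257.3283 132.6283]]
```

Door angle is about 0.42 rad, not slid. Next I'll lift, move to the hinge side of the rib and press down.

Call:
drive_tool(
  slide=[
    [0,0,0.015],
    [-0.008,0,0.018],
    [-0.017,0.001,0.01],
    [-0.017,0.001,-0.004],
    [-0.017,0.001,-0.012],
    [-0.017,0.001,-0.018],
    [-0.017,0.001,-0.024],
    [-0.017,0.001,-0.024],
  ],
  angular=[
    [0,0,0],
    [0,0,0],
    [0,0,0],
    [0,0,0],
    [0,0,0],
    [0,0,0],
    [0,0,0],
    [0,0,0],
  ],
  claw=[1,1,1,1,1,1,1,1],
)

```text
time: 5.0
tcp_pos: [0.5256, -0.0105, 0.0876]
eef_rot: [-2.189, 0.071, 2.188]
wrist_force: [0.9, -0.5, 0.9]
opening: -0.0
```

Call:
drive_tool(
  slide=[
    [0,0,-0.002],
    [0,0,-0.003],
    [0,0,-0.004],
    [0,0,-0.004],
  ],
  angular=[
    [0,0,0],
    [0,0,0],
    [0,0,0],
    [0,0,0],
  ],
  claw=[1,1,1,1],
)

```text
time: 5.5
tcp_pos: [0.526, -0.0106, 0.0845]
eef_rot: [-2.19, 0.071, 2.186]
wrist_force: [0.6, 0.1, 8.2]
opening: 0.0
```

Call:
drive_tool(
  slide=[
    [0.002,0,-0.001],
    [0.004,0,-0.001],
    [0.006,0,-0.001],
    [0.008,-0.001,-0.001],
    [0.01,-0.001,-0.001],
    [0.012,-0.001,-0.001],
    [0.014,-0.001,-0.001],
    [0.014,-0.001,-0.001],
  ],
  angular=[
    [0,0,0],
    [0,0,0],
    [0,0,0],
    [0,0,0],
    [0,0,0],
    [0,0,0],
    [0,0,0],
    [0,0,0],
  ],
  claw=[1,1,1,1,1,1,1,1],
)

```text
time: 6.5
tcp_pos: [0.5351, -0.0112, 0.084]
eef_rot: [-2.181, 0.071, 2.197]
wrist_force: [-7.5, 0.1, 21.3]
opening: 0.0004
```

Call:
drive_tool(
  slide=[
    [0,0,0.001],
    [0.002,0,0.001],
    [0.004,0,0.001],
    [0.006,0,0.001],
    [0.006,0,0.001],
  ],
  angular=[
    [0,0,0],
    [0,0,0],
    [0,0,0],
    [0,0,0],
    [0,0,0],
  ],
  claw=[1,1,1,1,1],
)

```text
time: 7.12
tcp_pos: [0.5353, -0.0112, 0.084]
eef_rot: [-2.168, 0.072, 2.21]
wrist_force: [-16.0, 2.3, 23.8]
opening: -0.0001
```

```bash
python3 - <<'E'
from h import *
s=sense();w=snapshot("wrist")[:,:,::-1];print(s["tcp_pos"],s["wrist_force"])
c=get_calibration("wrist")
A=np.eye(4);A[:3,:3]=R.from_rotvec(s["eef_rot"]).as_matrix();A[:3,3]=s["tcp_pos"];T=A@c["hand_eye"]
q=[.5403,-.0125,-.0663]
for sl in(0,.009):print(sl,proj(t2w([[.032+sl,.031,.0845],[.012+sl,.023,.0895],[.008+sl,.023,.0895],[.034,.027,.0905],[.034,.027,.0865]],q),"wrist",T))
cv2.imwrite("pics/w3.png",cv2.resize(w[130:280,150:350],None,fx=4,fy=4,interpolation=2))
E
```

```text
[ 0.5353 -0.0112  0.084 ] [-15.9639   2.3133  23.8329]
0 [[190.4197 172.6367]
 [207.8328 217.0203]
 [208.198  225.0156]
 [196.433  171.1961]
 [198.0429 169.308 ]]
0.009 [[189.3424 153.3395]
 [207.0035 198.5587]
 [207.3733 206.8451]
 [196.433  171.1961]
 [198.0429 169.308 ]]
```

View pics/w3.png

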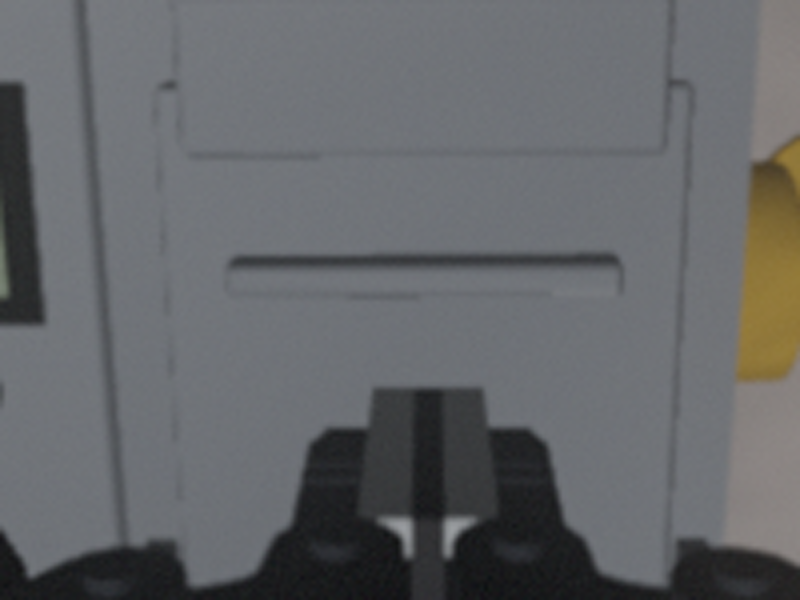

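Rib at rows 194-204 and door edge at about row 151, beyond the lip's front edge at row 169, match the 9 mm slid prediction. I'll lift straight up so nothing drags the door back.

Call:
drive_tool(
  slide=[
    [0,0,0.002],
    [0,0,0.004],
    [0,0,0.008],
    [0,0,0.02],
    [0,0,0.06],
    [0,0,0.11],
    [-0.05,0,0.14],
    [-0.05,0,0.14],
  ],
  angular=[
    [0,0,0],
    [0,0,0],
    [0,0,0],
    [0,0,0],
    [0,0,0],
    [0,0,0],
    [0,0,0],
    [0,0,0],
  ],
  claw=[1,1,1,1,1,1,1,1],
)

```text
time: 8.18
tcp_pos: [0.4926, -0.012, 0.2264]
eef_rot: [-2.189, 0.072, 2.188]
wrist_force: [0.9, 0.5, -0.1]
opening: -0.0
```

```bash
python3 - <<'E'
from h import *
s=sense();w=snapshot("wrist")[:,:,::-1];print(s["tcp_pos"],s["wrist_force"])
c=get_calibration("wrist")
A=np.eye(4);A[:3,:3]=R.from_rotvec(s["eef_rot"]).as_matrix();A[:3,3]=s["tcp_pos"];T=A@c["hand_eye"]
q=[.5403,-.0125,-.0663]
for sl in(0,.009):print(sl,proj(t2w([[.032+sl,.031,.0845],[.012+sl,.023,.0895],[.008+sl,.023,.0895],[.034,.027,.0905],[.054,-.039,.08]],q),"wrist",T))
b=snapshot("top")[:,:,::-1]; 
cv2.imwrite("pics/w4.png",np.hstack([cv2.resize(w[0:150,130:330],None,fx=4,fy=4,interpolation=2)]))
E
```

```text
[ 0.4926 -0.012   0.2264] [ 0.9128  0.5264 -0.1238]
0 [[217.308   92.4574]
 [226.3764 115.8742]
 [226.4747 120.532 ]
 [221.0598  89.6748]
 [297.2641  66.7764]]
0.009 [[217.0308  81.7407]
 [226.1557 105.2859]
 [226.2537 110.0103]
 [221.0598  89.6748]
 [297.2641  66.7764]]
```

View pics/w4.png

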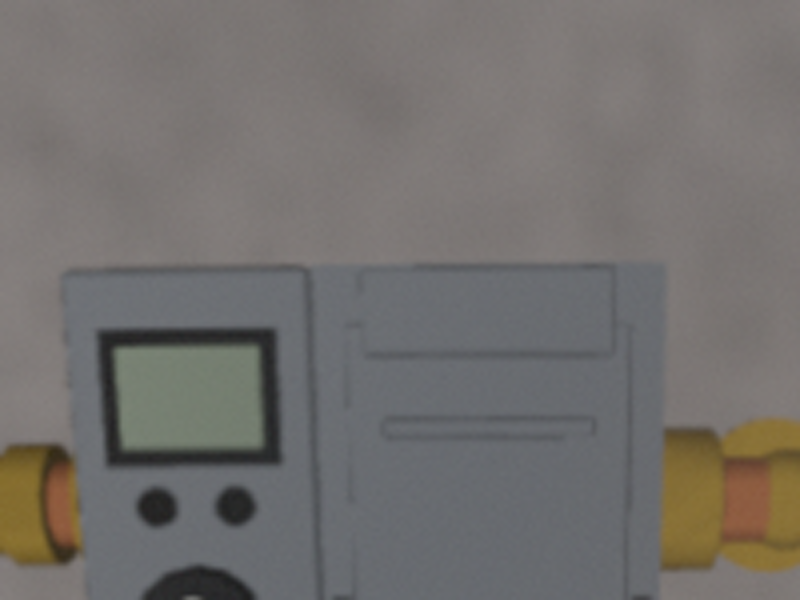

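The hand is away. The rib at rows 104-109.5 and door edge at row 81 match the home prediction (105-110 and 82), against 116-120.5 and 92 if unslid. The lip overlaps the edge, so I'll hand in.

```bash
python3 -c "
from plant import *
print(finish_job())"
```

```text
the job is handed in; nothing more can be done
None
```

The door of the grey timer is folded shut and pushed home under the lip, and I've handed the job in. I pushed it over with closed fingertips, pressed it flat on the hinge side of the rib, slid it home against its stop and lifted straight off.

- **Door position:** in the last wrist picture, with the hand clear, the rib and door edge lie within about 1 pixel of where a 9 mm slide puts them. The door's free edge shows beyond the front of the lip, and the door stayed down.
- **Forces:** the highest wrist readings were about 24 N down and 16 N forward, reached at the end of the slide. After withdrawal, at hand-in, the reading was about 1 N, with the fingers about 14 cm above the deck.
- **Pose fit:** the first camera estimate of the timer was off by about 2 mm sideways. The close wrist picture corrected that.
- **Not checked:** I did not look at the nozzle, pot, trowel and can again at the end. The arm's path stayed clear of where they were seen at the start.

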